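# Back the leaf press off one turn

## Robot

A 6-joint arm with a two-finger parallel gripper is mounted at the origin on the work surface. World frame = base frame: x ahead of the robot, y to its left, z up, the work surface at z = 0. Lengths are in m, angles in rad, forces in N, time in s.
With the tool pointing down it reaches from about 0.225 to 0.875 m from the base axis. Payload 3.4 kg.
Tool frame: the origin (TCP) lies at the very end of the fingers, on their centre line; the grasp point (between the pads) lies manip.pinch_z behind it (manip.pinch_z is the distance from the TCP to the grasp point, in m); z points along the fingers, y is the direction in which the jaws open and shut (so a half turn about z gives the same grasp; the last joint's range is limited). The gripper opens to 85 mm and grips with 20 to 120 N. Pads are 22 mm wide; open, the fingers measure 114 mm over their backs; the gripper's body (76 mm by 85 mm) begins 54 mm behind the grasp point. The pads swing forward as they close: fully open they stand 13 mm farther back than shut.
Start: joints at [1.058, 0.276, 1.505, -0, 1.361, -0.121], TCP at [0.22, 0.531, 0.231] pointing down, gripper open.
Joint ranges: [-2.89, 2.89], [-0.75, 2.08], [0.22, 2.7], [-1.18, 4.32], [0.11, 2.71], [-2.7, 2.7]. Speed limits (rad/s): [2.57, 2.57, 3.14, 3.14, 3.14, 3.14].

## Interface

Orientations are given as a unit quaternion [w, x, y, z].
In Python, from rig import manip, imaging, workorder gives the robot as it stands.
- The arm moves only by the tool apply_moves, never from a script. Its argument "moves" is one flat list of numbers, 7 for each row, row after row: the finger opening in m, from 0 to 0.0854, then the shift along the tool's x, y, z in m, then the turn, a rotation vector about the tool's x, y, z in rad. In form: [jaw, tx, ty, tz, rx, ry, rz, jaw, tx, ty, tz, rx, ry, rz, ...]. A call has exactly 8 rows; each row shifts and turns the pose as measured when the row begins, along the tool's axes as they then stand; what a row does not reach is not made up. A row lasts 1/12 s, in which the tool goes at most 41.7 mm and 7.16 degrees, less where a joint would pass 70% of its speed; a pose out of reach is approached as far as the arm can. A call with a gripper value outside its range is refused whole. The fingers move at their own pace and stop on an object; "newtons" is the grip in N (left out, the last holds). Time passes only in rows, so rows that do not move let the fingers close, or fill a call up. It gives the time, the measured TCP pose, the force and the opening at its end, in the units of the state.
- manip.get_state(): the state, without advancing time (a new reading comes with each control period).
- imaging.get_image(name): name is "scene" or "top" or "wrist"; returns a dict with "image" (384x512x3 uint8, red, green, blue), "range_z" (384x512 float32, m along the optical axis (not along the pixel's ray), 0 where there is no reading), "fx", "fy", "cx", "cy" (pixels), "k1" (the pictures are not rectified: a ray, as slopes to the right and down, at radius r is drawn at 1 + k1 r^2 times it, then the intrinsics apply), "R" (3x3) and "t" (3): a world point X has camera coordinates R X + t. Camera axes: x right, y down, z forward; pixel columns grow to the right and rows downward; lengths in m; the calibration is good to about 2 mm. A picture is of the moment at which its call begins.
- workorder.sign_off(): hands the job in, once; it reports no verdict.
The state is a dict: "clock": time; "qpos": joint angles; "qd": joint speeds; "effort": joint torques, N m; "position": TCP position; "ee_rot": TCP orientation; "contact_force": force on the tool from outside, world axes, zero at the start; "moment": the same for the moment, N m; "width": finger opening in m.
Only numpy, scipy, OpenCV 4.12 (cv2) and the standard library are available. Lean on these libraries where they do the work, as an engineer would, in place of code of your own. Each camera call takes 0.05 s, during which the arm holds its last target.

## Task

The small screw press on the bench is clamped down on a pack of gold-leaf booklets. Back it off by exactly one full turn of the hand wheel, counter-clockwise seen from above, by pushing the wheel's red upright handle all the way round with the closed fingers until it stands where it started, then take the hand clear. Only push, never take the handle between the fingers, and leave the jar, the cup and the stack of leaf packs where they stand.

Things in the scene. Friction and masses are not known exactly. Their poses are not given: they have to be found in the camera images.
- wheel (a joint): angle of the hand wheel in rad, growing counter-clockwise seen from above; it starts anywhere from -2.0 to 2.0. At value q the handle lies at angle q from the press's own x axis. One turn counter-clockwise (+6.28) raises platen, screw, wheel and handle together by 5 mm. The wheel has a friction of about 0.3 N m (some 4 N at the handle) and stays where it is left; stops lie at -2.6 and 11.5.
- wheel_hub (a point): point on the vertical axis of the dark steel hand wheel, on the top face of its hub, 26 mm above the hub's underside, about 0.20 m above the table. The wheel lies level: 4 round spokes, rim centre line at 85 mm radius, rim bar 18 mm thick, 188 mm over all; the rim's top lies 4 mm below this point; a small nut on the axis rises 8 mm above it.
- handle_mid (a point): centre, half-way up, of the red upright handle: a vertical cylinder 24 mm in diameter standing on the rim at 85 mm from the wheel's axis, on the end of one spoke. This point lies 23 mm above wheel_hub and above the foot of the grip; the grip's top is 22 mm above it (the pin's end 25 mm), its foot meets a 26 mm wide boss on the rim. Its axes are the wheel's.
- handle: the same red handle as a part: it revolves freely on its own vertical pin; origin on the pin's axis, at the grip's foot, 23 mm below handle_mid
- press: the bench press: dark green frame bolted down, foot 200 mm (its x) by 270 mm (its y), two columns at y = +-108 mm joined by a crossbar whose nut boss tops out at 160 mm (column nuts 162 mm), the pack between two wooden boards under the platen; origin at the centre of the foot's underside, on the wheel's axis, z up
- jar: loose bystander: amber glass jar with orange cap, 62 mm in diameter, 105 mm tall; origin at the centre of its underside, z up
- cup: loose bystander: white cup, 72 mm across the rim, 58 mm tall; origin at the centre of its underside, z up
- leaf_stack: loose bystander: stack of brown and gold leaf packs, 56 x 56 x 72 mm; origin at the centre of its underside, z up

How it is judged:
By the outcome, as a careful person would: the job done as asked, in the order asked, and still so for the second after the job is handed in, with the robot touching nothing.
It also fails if it takes over 64 s, if anything falls off the work surface, if the arm or the gripper's body presses on something with over 40 N, if the wrist force passes 120 N, or if a joint passes its speed limit or range.

## Working session

There is one attempt and no reset: what is moved stays moved. The work goes in short steps, Python scripts to look and compute and a tool call to move; the robot and the scene stay as the last step left them, time stands still between calls to the robot, and variables do not carry over. Pictures are saved under pics/ and viewed, and the job is handed in when it is done.

Besides the shell and the picture viewer there is one more tool, called as name(argument=value, ...) on one line, values as JSON. apply_moves: Moves the arm, as the interface text tells. Its arguments: {"type":"object","properties":{"moves":{"type":"array"},"newtons":{"type":"number"}},"required":["moves"]}

```bash
ls; mkdir -p pics; python3 - <<'E'
from rig import manip, imaging, workorder
import cv2,numpy as np
s=manip.get_state(); print({k:np.round(v,3) for k,v in s.items()}, manip.pinch_z)
for n in ["scene","top","wrist"]:
    d=imaging.get_image(n); cv2.imwrite(f"pics/{n}0.png",d["image"][:,:,::-1]); np.savez(f"{n}0.npz",**d)
    print(n,d["fx"],d["cx"],d["cy"],d["k1"],np.round(d["R"],3).tolist(),np.round(d["t"],3))
E
```

```text
pics
{'clock': np.float64(0.0), 'qpos': array([ 1.058,  0.277,  1.506,  0.   ,  1.361, -0.121]), 'qd': array([ 0.   ,  0.   , -0.001, -0.001, -0.001, -0.   ]), 'effort': array([ 0.0000e+00, -4.1677e+01, -2.4581e+01, -0.0000e+00,  1.1000e-02,
       -0.0000e+00]), 'position': array([0.219, 0.531, 0.23 ]), 'ee_rot': array([-0.   ,  0.195,  0.981, -0.001]), 'contact_force': array([ 1.133, -0.861,  0.125]), 'moment': array([0.065, 0.005, 0.   ]), 'width': np.float64(0.086)} 0.0187
scene 364.8008810099189 247.47731232093895 195.46167151583913 0.0009922929591842321 [[0.001, 1.0, 0.023], [0.632, 0.017, -0.774], [-0.775, 0.015, -0.632]] [-0.041 -0.253  1.64 ]
top 382.17289142167647 245.4740095903906 192.9778064097037 -0.0028094630345790452 [[0.024, -1.0, -0.011], [-0.987, -0.022, -0.157], [0.157, 0.015, -0.988]] [0.042 0.626 1.068]
wrist 270.7848743258804 255.34043089868499 193.51802391624534 -0.01384330174476008 [[0.383, 0.924, -0.003], [0.874, -0.361, 0.324], [0.298, -0.127, -0.946]] [-0.572 -0.042  0.381]
```

View pics/scene0.png

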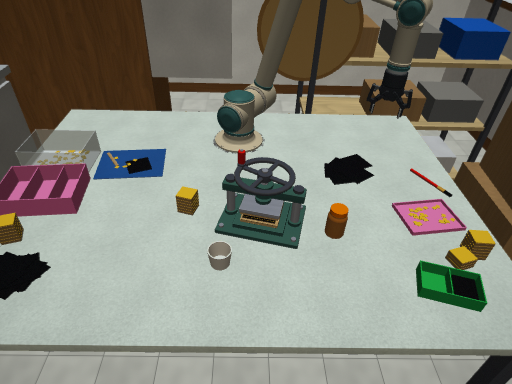

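View pics/top0.png

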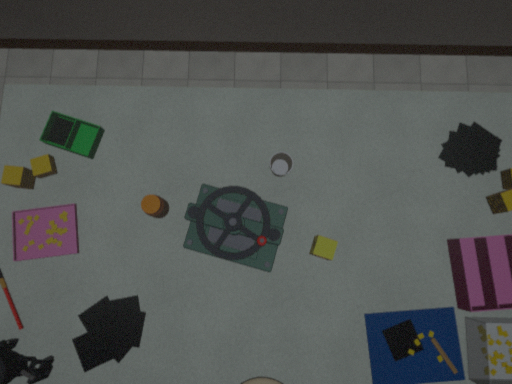

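View pics/wrist0.png

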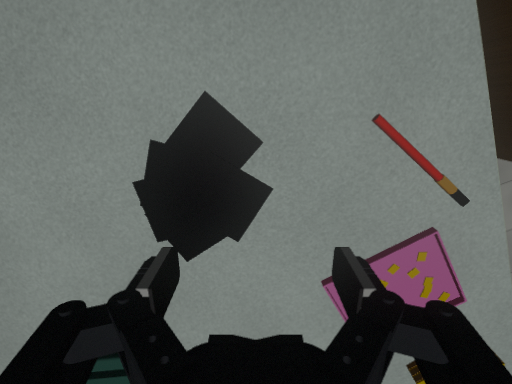

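The scene view shows the press with its wheel at about (264,176) and the red handle at (241,157), on the robot's side. In the top view the hub is at about (233,221), the handle at (262,240), the jar at (152,205), the cup at (281,165) and the leaf stack at (323,247). Next I'll measure these.

```bash
cat > h.py <<'E'
import numpy as np,cv2
def load(n): return dict(np.load(n))
def ray(d,u,v):
    x=(u-d["cx"])/d["fx"]; y=(v-d["cy"])/d["fy"]
    r=np.hypot(x,y); rr=r
    for _ in range(10): rr=r/(1+d["k1"]*rr**2)
    s=rr/r if r>0 else 1
    c=np.array([x*s,y*s,1.0]); R=d["R"]; return -R.T@d["t"], R.T@c
def onz(d,u,v,z):
    o,w=ray(d,u,v); return o+w*(z-o[2])/w[2]
def cloud(d):
    v,u=np.mgrid[0:384,0:512]; x=(u-d["cx"])/d["fx"]; y=(v-d["cy"])/d["fy"]
    r=np.hypot(x,y); rr=r.copy()
    for _ in range(10): rr=r/(1+d["k1"]*rr**2)
    s=np.where(r>0,rr/np.maximum(r,1e-9),1); Z=d["range_z"]
    P=np.stack([x*s*Z,y*s*Z,Z],-1); return (P-d["t"])@d["R"], Z>0
def proj(d,X):
    c=d["R"]@X+d["t"]; x,y=c[:2]/c[2]; f=1+d["k1"]*(x*x+y*y)
    return d["fx"]*x*f+d["cx"], d["fy"]*y*f+d["cy"]
def circ(P):
    A=np.c_[2*P,np.ones(len(P))]; s=np.linalg.lstsq(A,(P**2).sum(1),rcond=None)[0]
    return s[:2],np.sqrt(s[2]+s[0]**2+s[1]**2)
E
cat > m.py <<'E'
from h import *
for n in ["top0","scene0"]:
    d=load(n+".npz"); P,ok=cloud(d); hsv=cv2.cvtColor(d["image"],cv2.COLOR_RGB2HSV)
    H,S,V=[hsv[...,i].astype(int) for i in range(3)]
    red=((H<6)|(H>174))&(S>150)&(V>90)
    near=(P[...,0]>.2)&(P[...,0]<.65)&(abs(P[...,1])<.3)&ok
    k=red&near&(P[...,2]>.15)
    q=P[k]; vv,uu=np.nonzero(k); print(n,"red",k.sum(),"px",uu.mean(),vv.mean(),uu.min(),uu.max(),vv.min(),vv.max(),np.median(q,0),q.min(0),q.max(0))
    for nm,mk in [("wheel",near&(P[...,2]>.18)&(P[...,2]<.215)&~red&(S<120)),
      ("jarcap",near&(H>6)&(H<18)&(S>150)&(P[...,2]>.08)&(P[...,2]<.12)),
      ("stack",near&(H>20)&(H<32)&(S>120)&(P[...,2]>.03)&(P[...,2]<.09)),
      ("cup",near&(S<40)&(P[...,2]>.03)&(P[...,2]<.07)&(P[...,0]>.5)),
      ("foot",near&(H>50)&(H<95)&(S>60)&(P[...,2]>.005)&(P[...,2]<.06))]:
        q=P[mk]
        if len(q)<5: print(nm,len(q)); continue
        print(nm,len(q),"med",np.median(q,0).round(3),"mn",q.min(0).round(3),"mx",q.max(0).round(3))
        if nm=="wheel":
            c=np.median(q[:,:2],0)
            for _ in range(10):
                r=np.hypot(*(q[:,:2]-c).T); w=(r>.068)&(r<.105); c,R=circ(q[w][:,:2])
            print(" circ",c,R,w.sum(),"z",np.percentile(q[w][:,2],[10,50,90]))
        if nm=="foot":
            print(cv2.minAreaRect((q[:,:2]*1000).astype(np.float32)))
    print("table z",np.median(P[near&(P[...,2]<.03)&(S<60)],0))
E
python3 m.py
```

```text
top0 red 41 px 261.2682926829268 240.26829268292684 257 265 236 244 [0.48234109 0.01436815 0.24691749] [0.47316309 0.00502639 0.242715  ] [0.49192863 0.02388472 0.24926505]
wheel 2189 med [0.529 0.087 0.197] mn [ 0.436 -0.007  0.182] mx [0.623 0.179 0.213]
 circ [0.52885168 0.084796  ] 0.08399000457387573 1500 z [0.19277831 0.19672718 0.1996485 ]
jarcap 19 med [0.579 0.297 0.106] mn [0.563 0.292 0.102] mx [0.599 0.3   0.11 ]
stack 219 med [ 0.471 -0.166  0.073] mn [ 0.443 -0.2    0.038] mx [ 0.501 -0.135  0.079]
cup 13 med [0.6   0.14  0.036] mn [ 0.501 -0.151  0.03 ] mx [0.635 0.297 0.061]
foot 1158 med [0.489 0.043 0.02 ] mn [ 0.404 -0.062  0.013] mx [0.649 0.235 0.041]
((529.1309814453125, 84.29778289794922), (264.8409118652344, 196.43019104003906), 75.57701110839844)
table z [ 0.3710106  -0.04979638  0.00161229]
scene0 red 48 px 240.72916666666666 154.8125 238 244 150 162 [0.49311804 0.01571455 0.23759106] [0.48113095 0.00654095 0.21040535] [0.49774984 0.02475887 0.24648232]
wheel 1238 med [0.546 0.086 0.193] mn [ 0.44  -0.005  0.18 ] mx [0.625 0.18  0.21 ]
 circ [0.53533677 0.08729381] 0.08425206450485175 853 z [0.18614805 0.19331523 0.19647385]
jarcap 23 med [0.589 0.297 0.097] mn [0.572 0.295 0.081] mx [0.602 0.3   0.106]
stack 228 med [ 0.48  -0.157  0.07 ] mn [ 0.443 -0.199  0.031] mx [0.598 0.125 0.075]
cup 157 med [0.56  0.095 0.052] mn [ 0.506 -0.029  0.03 ] mx [0.589 0.206 0.07 ]
foot 1924 med [0.591 0.086 0.018] mn [ 0.406 -0.064  0.005] mx [0.65  0.241 0.037]
((531.1668701171875, 87.13196563720703), (268.3090515136719, 202.6713409423828), 75.6941909790039)
table z [ 0.52501083 -0.09797129 -0.00154263]
```

```bash
python3 -c "
import cv2
a=cv2.imread('pics/top0.png')[140:300,120:360];cv2.imwrite('pics/top0z.png',cv2.resize(a,None,fx=3.3,fy=3.3,interpolation=2))
a=cv2.imread('pics/scene0.png')[130:290,160:370];cv2.imwrite('pics/scene0z.png',cv2.resize(a,None,fx=3.7,fy=3.7,interpolation=2))"
```

```text
(no output)
```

View pics/top0z.png

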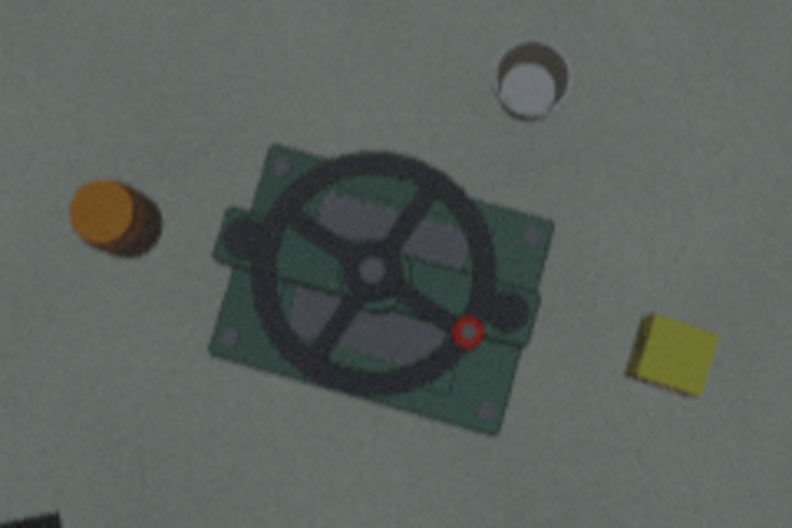

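View pics/scene0z.png

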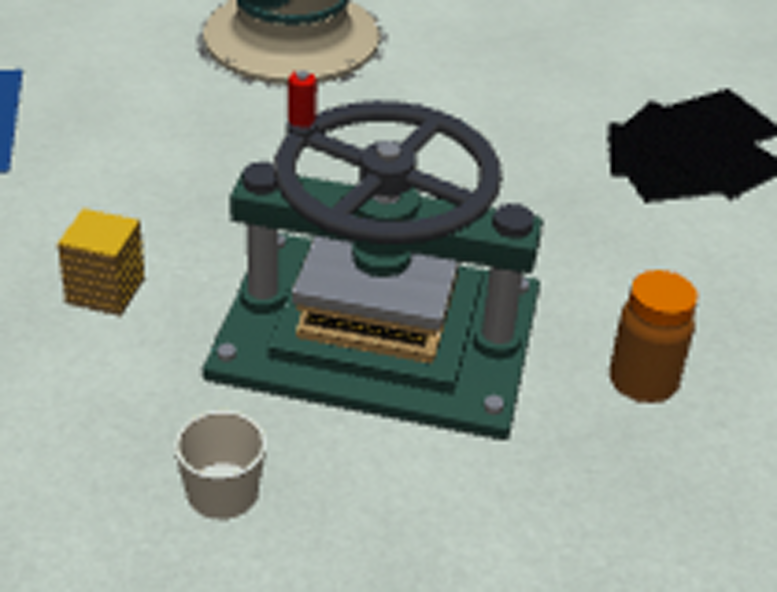

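Both views show the wheel clear of the jar (left), the cup (far side) and the stack (right), all well below it. I'll refine the hub and handle with rays from both views.

```bash
cat > m2.py <<'E'
from h import *
import sys
def tri(a,b):
    (o1,w1),(o2,w2)=a,b; w1=w1/np.linalg.norm(w1);w2=w2/np.linalg.norm(w2)
    A=np.c_[w1,-w2]; s=np.linalg.lstsq(A,o2-o1,rcond=None)[0]; p,q=o1+s[0]*w1,o2+s[1]*w2
    return (p+q)/2,np.linalg.norm(p-q)
t=load("top0.npz"); s=load("scene0.npz")
# zoomed-picture pixels -> pixels (resize centre convention)
tp=lambda u,v:((u+.5)/3.3-.5+120,(v+.5)/3.3-.5+140)
sp=lambda u,v:((u+.5)/3.7-.5+160,(v+.5)/3.7-.5+130)
print("nut",tri(ray(t,*tp(372,269)),ray(s,*sp(388,149))))
print("pin",tri(ray(t,*tp(469,331)),ray(s,*sp(302,75))))
# rim outline from top view on rim plane: dark ring
P,ok=cloud(t); img=t["image"]; 
g=cv2.cvtColor(img,cv2.COLOR_RGB2HSV)
m=((g[...,2]<75)&(abs(P[...,2]-.194)<.012)).astype(np.uint8)
cs,_=cv2.findContours(m,cv2.RETR_EXTERNAL,cv2.CHAIN_APPROX_NONE); c=max(cs,key=cv2.contourArea)
Q=np.array([onz(t,u,v,.188)[:2] for u,v in c[:,0,:]]); 
cc,R=circ(Q)
for _ in range(8):
    r=np.hypot(*(Q-cc).T); k=abs(r-np.median(r))<.004; cc,R=circ(Q[k])
print("rim outer circle",cc,R,k.sum(),len(Q))
red=((g[...,0]<6)|(g[...,0]>174))&(g[...,1]>150)&(g[...,2]>90)&(P[...,2]>.2)
v,u=np.nonzero(red); 
h=onz(t,(u.min()+u.max())/2,(v.min()+v.max())/2,.245); h2=onz(t,u.mean(),v.mean(),.245)
for x in (h,h2): print("handle",x,np.linalg.norm(x[:2]-cc),np.degrees(np.arctan2(*(x[:2]-cc)[::-1])))
E
python3 m2.py
```

```text
nut (array([0.52874671, 0.08633157, 0.20612211]), np.float64(0.0024157071015651014))
pin (array([0.48272921, 0.01449621, 0.24653378]), np.float64(0.0036706813619209154))
rim outer circle [0.52909737 0.08537552] 0.09232497502673355 203 296
handle [0.48260992 0.01443326 0.245     ] 0.08481678513366389 -123.23625473158579
handle [0.48199668 0.0137896  0.245     ] 0.08569141252291802 -123.34332319806795
```

Hub at (0.529, 0.0855). The handle is at world angle -123.3° and radius 85 mm, which matches the given size. The pin top is at z≈0.247. First I'll rise, close the fingers and line the tool up with the world axes, with tool x along -x and tool y along +y.

apply_moves(moves=[0,0,0,-0.02,0,0,-0.098,0,0,0,-0.02,0,0,-0.098,0,0,0,-0.02,0,0,-0.098,0,0,0,-0.02,0,0,-0.098,0,-0.013,-0.026,0,0,0,0,0,-0.013,-0.026,0,0,0,0,0,-0.013,-0.026,0,0,0,0,0,-0.013,-0.026,0,0,0,0], newtons=40)

```text
clock: 0.82
position: [0.272, 0.4287, 0.3099]
ee_rot: [-0.003, -0.015, 1.0, -0.003]
contact_force: [0.6, -0.1, -0.5]
width: -0.0003
```

apply_moves(moves=[0,-0.016,-0.033,0,0,0,0.03,0,-0.016,-0.033,0,0,0,0,0,-0.016,-0.033,0,0,0,0,0,-0.016,-0.033,0,0,0,0,0,-0.016,-0.033,0,0,0,0,0,-0.016,-0.033,0,0,0,0,0,-0.016,-0.033,0,0,0,0,0,-0.016,-0.033,0,0,0,0])

```text
clock: 1.48
position: [0.4027, 0.1537, 0.3092]
ee_rot: [-0.003, -0.002, 1.0, -0.003]
contact_force: [0.2, -0.2, -0.3]
width: -0.0001
```

apply_moves(moves=[0,-0.01,-0.021,0,0,0,0,0,-0.01,-0.021,0,0,0,0,0,-0.01,-0.021,0,0,0,0,0,-0.01,-0.021,0,0,0,0,0,-0.009,-0.02,0,0,0,0,0,0,0,0.02,0,0,0,0,0,0,0.02,0,0,0,0,0,0,0,0,0,0])

```text
clock: 2.15
position: [0.4562, 0.0346, 0.2677]
ee_rot: [-0.002, 0.004, 1.0, -0.005]
contact_force: [-1.5, -0.5, -0.0]
width: -0.0
```

```bash
cat > look.py <<'E'
import sys,cv2,numpy as np
from rig import manip, imaging
n,tag=sys.argv[1],sys.argv[2]
d=imaging.get_image(n); np.savez(f"{n}{tag}.npz",**d); im=d["image"][:,:,::-1]
box={"top":(140,300,120,360),"scene":(100,280,160,380),"wrist":(0,384,0,512)}[n]
a=im[box[0]:box[1],box[2]:box[3]]; f=min(790/a.shape[1],590/a.shape[0]); cv2.imwrite(f"pics/{n}{tag}.png",cv2.resize(a,None,fx=f,fy=f,interpolation=2)); print(f)
s=manip.get_state(); print(s["clock"],np.round(s["position"],4),np.round(s["ee_rot"],3),np.round(s["qpos"],2))
E
python3 look.py wrist 1; python3 look.py scene 1
```

```text
1.5364583333333333
2.2 [0.4569 0.0347 0.2693] [-0.001  0.004  1.    -0.005] [-0.07  0.08  1.66 -0.01  1.4  -1.63]
3.2777777777777777
2.25 [0.4577 0.0351 0.2706] [ 0.     0.004  1.    -0.005] [-0.07  0.08  1.66 -0.01  1.4  -1.63]
```

View pics/wrist1.png

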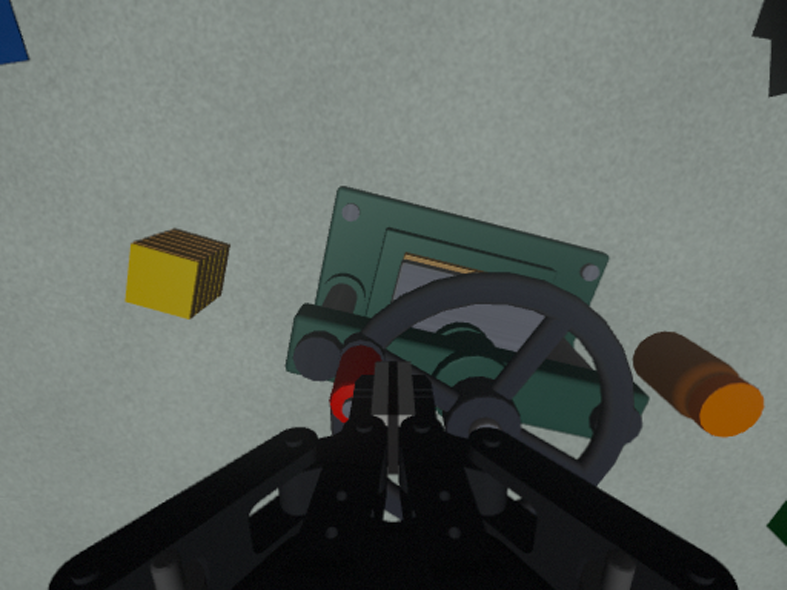

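View pics/scene1.png

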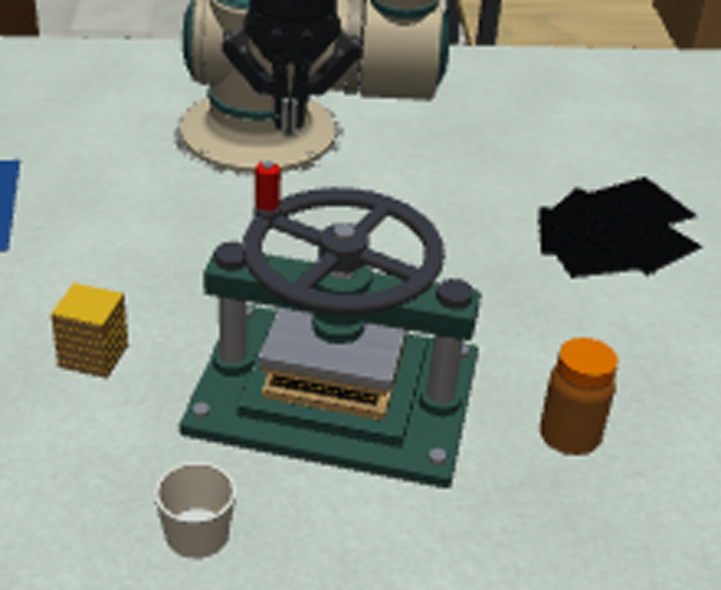

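The wrist view shows the closed fingers beside the red handle (345,400). The linkage widens about 35 mm above the tips, so I'll engage only the handle's top 22–25 mm. Next I'll shift back to the clockwise side and then descend.

apply_moves(moves=[0,0.003,0.008,0,0,0,0,0,0.003,0.008,0,0,0,0,0,0,0,0,0,0,0,0,0,0,0.012,0,0,0,0,0,0,0.012,0,0,0,0,0,0,0.012,0,0,0,0,0,0,0.01,0,0,0,0,0,0,0,0,0,0])

```text
clock: 2.92
position: [0.4544, 0.0573, 0.2313]
ee_rot: [0.008, -0.0, 1.0, -0.005]
contact_force: [-0.4, -0.3, -0.0]
width: 0.0001
```

```bash
python3 look.py scene 2;python3 look.py wrist 2
```

```text
3.2777777777777777
2.9667 [0.4549 0.0573 0.2323] [ 0.009 -0.     1.    -0.005] [-0.02  0.09  1.74 -0.01  1.29 -1.59]
1.5364583333333333
3.0167 [0.4555 0.0571 0.2329] [ 0.01  -0.     1.    -0.005] [-0.02  0.09  1.74 -0.01  1.29 -1.59]
```

View pics/scene2.png

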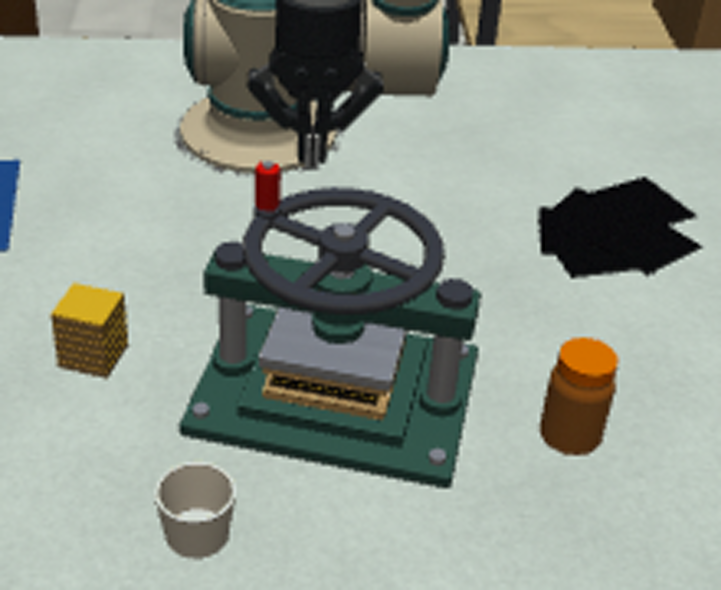

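View pics/wrist2.png

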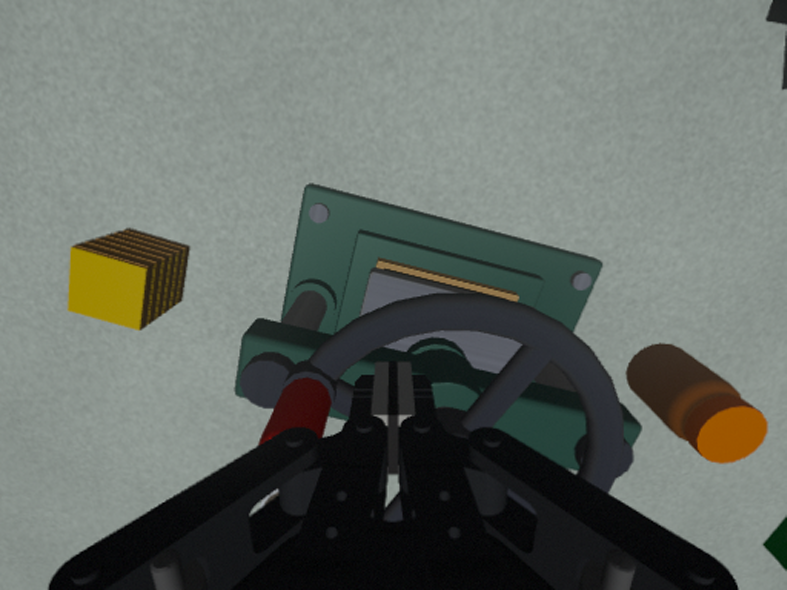

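The fingers are on the clockwise side, at about -159° on the wheel circle, with the handle to the left in the wrist view (300,410) and not touched. I'll write a planner that prints the per-row shifts along the circle.

```bash
cat > plan.py <<'E'
# usage: plan.py step_deg nrows z_target [r]  -> tool-axis shifts along circle about the hub, plus tilt correction
import sys,numpy as np
from scipy.spatial.transform import Rotation as Ro
from rig import manip
C=np.array([.529,.0855])
st,n,zt=float(sys.argv[1]),int(sys.argv[2]),float(sys.argv[3]); r=float(sys.argv[4]) if len(sys.argv)>4 else .085
s=manip.get_state(); p=np.array(s["position"]); q=np.array(s["ee_rot"]); R=Ro.from_quat([q[1],q[2],q[3],q[0]])
W=Ro.from_quat([0,1,0,0]); dr=(R.inv()*W).as_rotvec()
a=np.arctan2(p[1]-C[1],p[0]-C[0]); rad=np.hypot(*(p[:2]-C))
print("t",round(s["clock"],2),"pos",p.round(4),"ang",np.degrees(a).round(1),"rad",rad.round(4),"F",np.round(s["contact_force"],1),"q6",np.round(s["qpos"][5],2),"tiltfix",dr.round(3))
cur=p.copy()
for i in range(1,n+1):
    b=a+np.radians(st)*i; rr=rad+(r-rad)*min(1,i/3)
    nx=np.array([*(C+rr*np.array([np.cos(b),np.sin(b)])),p[2]+(zt-p[2])*min(1,i/3) if i<=3 else zt])
    d=W.inv().apply(nx-cur); print(i,d.round(4),"ang",np.degrees(b).round(1)); cur=nx
E
python3 plan.py 3 8 0.222
```

```text
t 3.02 pos [0.4555 0.0571 0.2329] ang -158.9 rad 0.0788 F [-0.1 -0.5  0. ] q6 -1.59 tiltfix [-0.01   0.019  0.   ]
1 [ 0.0003 -0.0047  0.0036] ang -155.9
2 [ 0.     -0.0048  0.0036] ang -152.9
3 [-0.0003 -0.0049  0.0036] ang -149.9
4 [-0.0023 -0.0038  0.    ] ang -146.9
5 [-0.0025 -0.0037  0.    ] ang -143.9
6 [-0.0027 -0.0035  0.    ] ang -140.9
7 [-0.0029 -0.0034  0.    ] ang -137.9
8 [-0.0031 -0.0032  0.    ] ang -134.9
```

apply_moves(moves=[0,0,-0.003,0.006,-0.01,0.019,0,0,0,-0.004,0.004,0,0,0,0,0,-0.004,0.003,0,0,0,0,-0.002,-0.004,0,0,0,0,0,-0.0025,-0.0037,0,0,0,0,0,-0.0027,-0.0035,0,0,0,0,0,-0.0029,-0.0034,0,0,0,0,0,-0.0031,-0.0032,0,0,0,0])

```text
clock: 3.68
position: [0.4685, 0.0273, 0.2217]
ee_rot: [-0.001, -0.0, 1.0, 0.002]
contact_force: [-2.9, 3.8, 2.0]
width: -0.0001
```

```bash
python3 look.py scene 3; python3 plan.py 5 8 0.222
```

```text
3.2777777777777777
3.7333 [0.4696 0.0266 0.2217] [-0.001 -0.     1.     0.002] [-0.09  0.12  1.73  0.    1.29 -1.67]
t 3.73 pos [0.4696 0.0266 0.2217] ang -135.2 rad 0.0836 F [-1.4  0.4  0.7] q6 -1.67 tiltfix [ 0.004 -0.001  0.001]
1 [-0.0051 -0.0053 -0.0001] ang -130.2
2 [-0.0055 -0.0049 -0.0001] ang -125.2
3 [-0.006  -0.0044 -0.0001] ang -120.2
4 [-0.0066 -0.0035  0.    ] ang -115.2
5 [-0.0068 -0.0029  0.    ] ang -110.2
6 [-0.0071 -0.0023  0.    ] ang -105.2
7 [-0.0072 -0.0016  0.    ] ang -100.2
8 [-0.0073 -0.001   0.    ] ang -95.2
```

View pics/scene3.png

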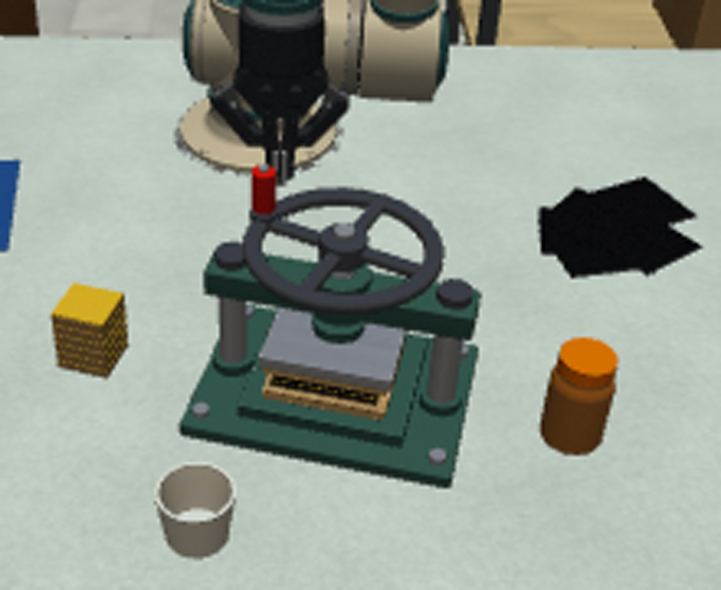

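The fingers touch the handle and it has started to move: (264,190) against (268,188) before. I'll keep going.

apply_moves(moves=[0,-0.0051,-0.0053,0,0.004,0,0,0,-0.0055,-0.0049,0,0,0,0,0,-0.006,-0.0044,0,0,0,0,0,-0.0065,-0.0036,0,0,0,0,0,-0.0068,-0.0029,0,0,0,0,0,-0.0071,-0.0023,0,0,0,0,0,-0.0072,-0.0016,0,0,0,0,0,-0.0073,-0.001,0,0,0,0])

```text
clock: 4.4
position: [0.5212, -0.0014, 0.222]
ee_rot: [-0.004, -0.0, 1.0, 0.0]
contact_force: [-4.8, -0.0, 3.6]
width: -0.0004
```

```bash
python3 look.py scene 4; python3 plan.py 6 8 0.223
```

```text
3.2777777777777777
4.45 [ 0.5237 -0.0018  0.2219] [-0.003 -0.     1.    -0.   ] [-0.14  0.21  1.62 -0.    1.32 -1.71]
t 4.45 pos [ 0.5237 -0.0018  0.2219] ang -93.5 rad 0.0875 F [1.6 0.3 0.1] q6 -1.71 tiltfix [-0.    -0.005  0.001]
1 [-0.0091  0.0008 -0.0004] ang -87.5
2 [-0.0089  0.0017 -0.0004] ang -81.5
3 [-0.0086  0.0026 -0.0004] ang -75.5
4 [-0.0085  0.0027  0.    ] ang -69.5
5 [-0.0082  0.0036  0.    ] ang -63.5
6 [-0.0077  0.0044  0.    ] ang -57.5
7 [-0.0072  0.0052  0.    ] ang -51.5
8 [-0.0067  0.0059  0.    ] ang -45.5
```

View pics/scene4.png

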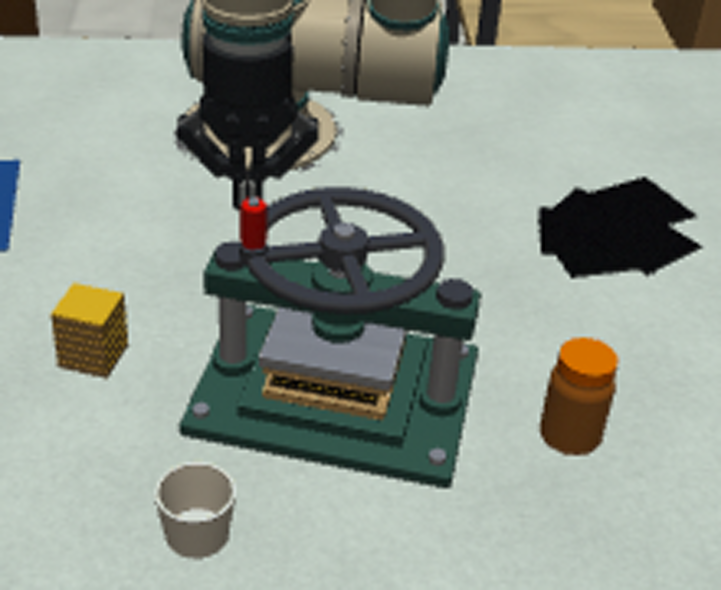

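The handle is now at (254,222) with the fingers behind it. It works as planned, so I continue.

apply_moves(moves=[0,-0.009,0.0008,-0.0004,0,-0.005,0,0,-0.0089,0.0017,-0.0004,0,0,0,0,-0.0086,0.0026,-0.0004,0,0,0,0,-0.0085,0.0027,0,0,0,0,0,-0.0082,0.0036,0,0,0,0,0,-0.0077,0.0044,0,0,0,0,0,-0.0072,0.0052,0,0,0,0,0,-0.0067,0.0059,0,0,0,0])

```text
clock: 5.12
position: [0.5933, 0.0229, 0.2218]
ee_rot: [-0.002, -0.0, 1.0, -0.004]
contact_force: [-1.4, -3.0, 2.6]
width: -0.0003
```

```bash
python3 look.py scene 5; python3 plan.py 6 8 0.224
```

```text
3.2777777777777777
5.1667 [0.5954 0.0245 0.2217] [-0.    -0.     1.    -0.003] [-0.07  0.31  1.47 -0.01  1.35 -1.64]
t 5.17 pos [0.5954 0.0245 0.2217] ang -42.5 rad 0.0902 F [1.6 0.4 0.6] q6 -1.64 tiltfix [-0.006 -0.001  0.001]
1 [-0.0046  0.0083 -0.0008] ang -36.5
2 [-0.0036  0.0086 -0.0008] ang -30.5
3 [-0.0026  0.0088 -0.0008] ang -24.5
4 [-0.0033  0.0083  0.    ] ang -18.5
5 [-0.0024  0.0086  0.    ] ang -12.5
6 [-0.0015  0.0088  0.    ] ang -6.5
7 [-0.0006  0.0089  0.    ] ang -0.5
8 [0.0004 0.0089 0.    ] ang 5.5
```

View pics/scene5.png

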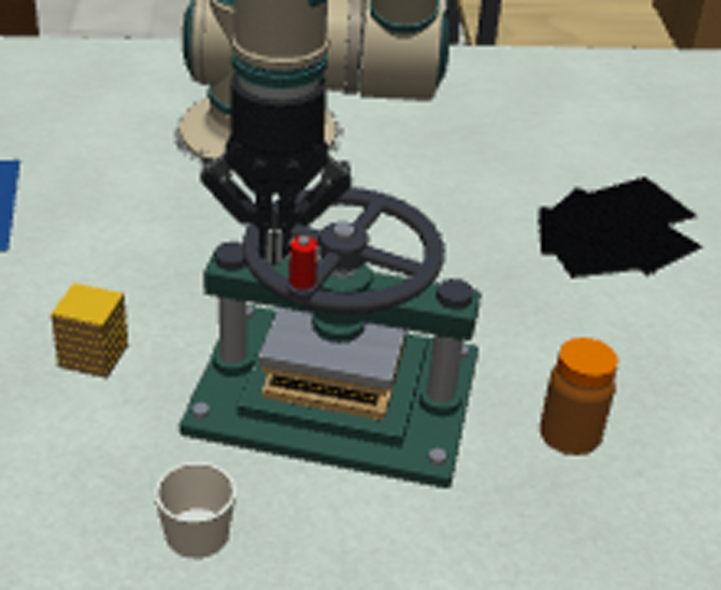

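apply_moves(moves=[0,-0.0046,0.0083,-0.0008,-0.006,0,0,0,-0.0034,0.0086,-0.0008,0,0,0,0,-0.0022,0.0088,-0.0008,0,0,0,0,-0.0028,0.0083,0,0,0,0,0,-0.002,0.0086,0,0,0,0,0,-0.001,0.0088,0,0,0,0,0,0,0.0089,0,0,0,0,0,0.001,0.0089,0,0,0,0])

```text
clock: 5.83
position: [0.6156, 0.0953, 0.2225]
ee_rot: [0.002, 0.0, 1.0, -0.004]
contact_force: [0.2, -4.6, 0.6]
width: -0.0002
```

```bash
python3 look.py scene 6; python3 plan.py 6 8 0.2245 .084
```

```text
3.2777777777777777
5.8833 [0.6151 0.098  0.2225] [ 0.002 -0.     1.    -0.003] [ 0.05  0.35  1.42 -0.01  1.37 -1.52]
t 5.88 pos [0.6151 0.098  0.2225] ang 8.3 rad 0.087 F [-0.6  0.6  1.3] q6 -1.52 tiltfix [-0.005  0.004  0.001]
1 [ 0.0028  0.0087 -0.0007] ang 14.3
2 [ 0.0036  0.0082 -0.0007] ang 20.3
3 [ 0.0044  0.0077 -0.0007] ang 26.3
4 [0.0043 0.0077 0.    ] ang 32.3
5 [0.0051 0.0072 0.    ] ang 38.3
6 [0.0058 0.0066 0.    ] ang 44.3
7 [0.0065 0.006  0.    ] ang 50.3
8 [0.007  0.0053 0.    ] ang 56.3
```

View pics/scene6.png

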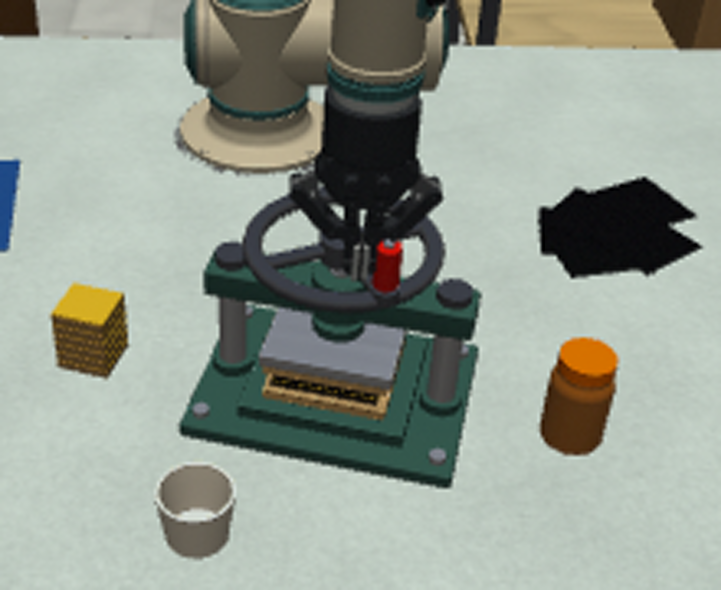

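The handle is at (388,267), just ahead of the fingers, and the linkage clears its top. I continue.

apply_moves(moves=[0,0.0028,0.0087,-0.0008,-0.005,0.004,0,0,0.0036,0.0082,-0.0008,0,0,0,0,0.0044,0.0077,-0.0008,0,0,0,0,0.0045,0.0077,0,0,0,0,0,0.0053,0.0072,0,0,0,0,0,0.006,0.0066,0,0,0,0,0,0.0067,0.006,0,0,0,0,0,0.0072,0.0052,0,0,0,0])

```text
clock: 6.55
position: [0.576, 0.162, 0.2243]
ee_rot: [0.005, -0.001, 1.0, 0.001]
contact_force: [3.6, -1.0, -3.1]
width: -0.0001
```

```bash
python3 look.py scene 7; python3 plan.py 6 8 0.2255 .084
```

```text
3.2777777777777777
6.6 [0.5735 0.1634 0.2245] [ 0.004 -0.001  1.     0.002] [ 0.16  0.31  1.48  0.    1.35 -1.41]
t 6.6 pos [0.5735 0.1634 0.2245] ang 60.3 rad 0.0897 F [-1.2  0.7 -0.6] q6 -1.41 tiltfix [0.004 0.007 0.002]
1 [ 0.0092  0.0025 -0.0003] ang 66.3
2 [ 0.0092  0.0014 -0.0003] ang 72.3
3 [ 0.0091  0.0004 -0.0003] ang 78.3
4 [0.0087 0.0013 0.    ] ang 84.3
5 [0.0088 0.0004 0.    ] ang 90.3
6 [ 0.0088 -0.0005  0.    ] ang 96.3
7 [ 0.0087 -0.0014  0.    ] ang 102.3
8 [ 0.0085 -0.0023  0.    ] ang 108.3
```

View pics/scene7.png

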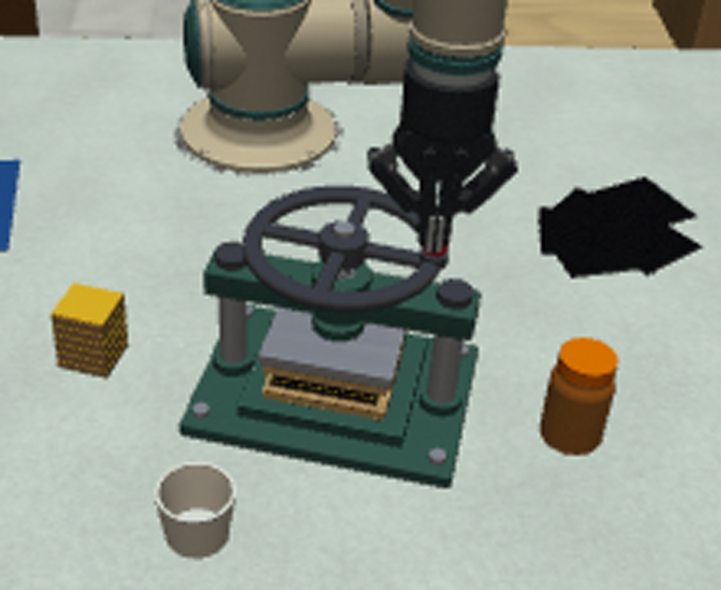

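The handle's foot shows red at (434,255) behind the fingers, so it is still being pushed. I continue.

apply_moves(moves=[0,0.0092,0.0022,-0.0004,0.004,0.007,0,0,0.0092,0.0012,-0.0004,0,0,0,0,0.0091,0.0002,-0.0003,0,0,0,0,0.0087,0.001,0,0,0,0,0,0.0088,0.0001,0,0,0,0,0,0.0088,-0.0008,0,0,0,0,0,0.0087,-0.0017,0,0,0,0,0,0.0085,-0.0026,0,0,0,0])

```text
clock: 7.27
position: [0.5002, 0.1659, 0.2261]
ee_rot: [0.006, -0.002, 1.0, 0.002]
contact_force: [4.4, -0.1, -2.7]
width: -0.0001
```

```bash
python3 look.py top 8; python3 plan.py 5 8 0.2265 .084
```

```text
3.2916666666666665
7.3167 [0.4973 0.1654 0.2262] [ 0.003 -0.002  1.     0.002] [ 0.19  0.2   1.63  0.    1.31 -1.39]
t 7.32 pos [0.4973 0.1654 0.2262] ang 111.7 rad 0.086 F [-2.8 -0.5  0.2] q6 -1.39 tiltfix [0.004 0.007 0.003]
1 [ 0.0065 -0.0037 -0.0001] ang 116.7
2 [ 0.0062 -0.0042 -0.0001] ang 121.7
3 [ 0.0057 -0.0047 -0.0001] ang 126.7
4 [ 0.0057 -0.0046  0.    ] ang 131.7
5 [ 0.0053 -0.0051  0.    ] ang 136.7
6 [ 0.0048 -0.0055  0.    ] ang 141.7
7 [ 0.0043 -0.0059  0.    ] ang 146.7
8 [ 0.0038 -0.0063  0.    ] ang 151.7
```

View pics/top8.png

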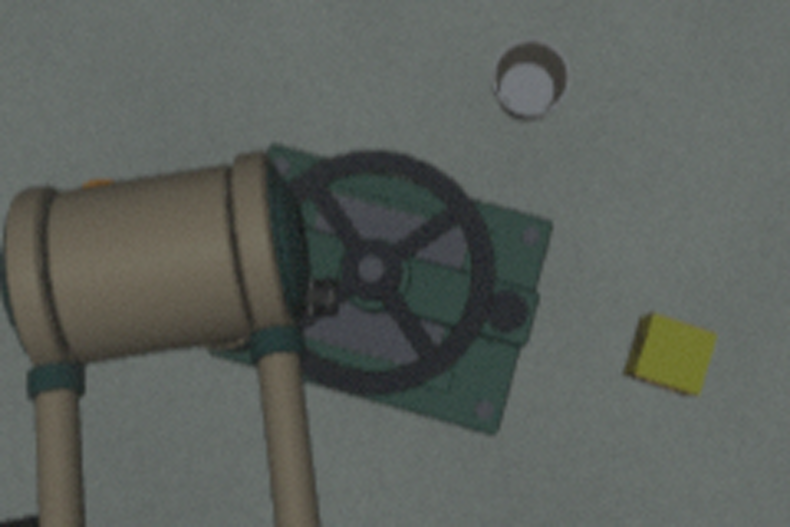

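The arm hides the handle, but the lower spoke now points to (435,355). The wheel has turned about 250° and about 110° remains.

apply_moves(moves=[0,0.0065,-0.0039,-0.0001,0.004,0.007,0,0,0.0061,-0.0044,-0.0001,0,0,0,0,0.0056,-0.0049,-0.0001,0,0,0,0,0.0055,-0.0048,0,0,0,0,0,0.0051,-0.0053,0,0,0,0,0,0.0046,-0.0057,0,0,0,0,0,0.0041,-0.0061,0,0,0,0,0,0.0036,-0.0064,0,0,0,0])

```text
clock: 7.98
position: [0.4549, 0.1264, 0.2277]
ee_rot: [0.004, -0.001, 1.0, 0.007]
contact_force: [2.3, 3.3, -0.2]
width: -0.0002
```

```bash
python3 look.py scene 9; python3 plan.py 4 8 0.2268 .084
```

```text
3.2777777777777777
8.0333 [0.4533 0.1248 0.2275] [ 0.003 -0.001  1.     0.005] [ 0.11  0.11  1.73  0.01  1.29 -1.46]
t 8.03 pos [0.4533 0.1248 0.2275] ang 152.5 rad 0.0853 F [-0.3 -0.4 -0.3] q6 -1.46 tiltfix [0.01  0.006 0.003]
1 [ 0.0022 -0.0055  0.0002] ang 156.5
2 [ 0.0018 -0.0057  0.0002] ang 160.5
3 [ 0.0014 -0.0057  0.0002] ang 164.5
4 [ 0.0014 -0.0057  0.    ] ang 168.5
5 [ 0.001  -0.0058  0.    ] ang 172.5
6 [ 0.0006 -0.0058  0.    ] ang 176.5
7 [ 0.0001 -0.0059  0.    ] ang 180.5
8 [-0.0003 -0.0059  0.    ] ang 184.5
```

View pics/scene9.png

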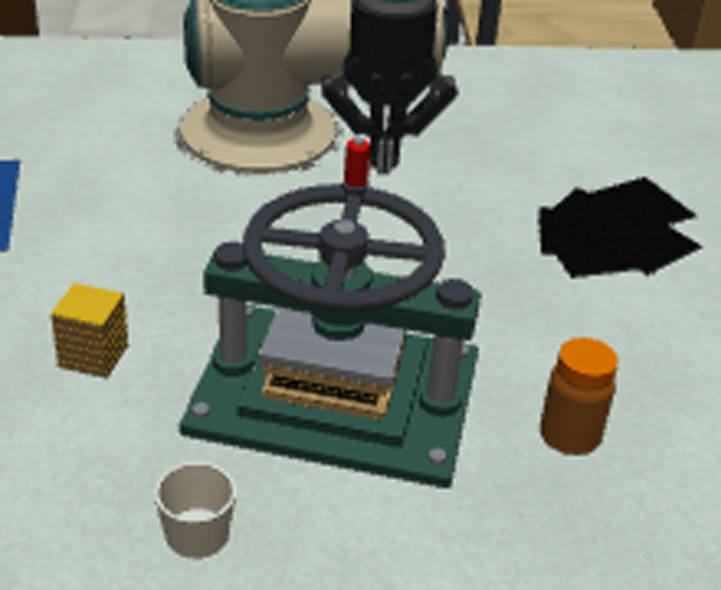

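The handle is at (357,163), clear in this view. I'll measure its angle the same way here and in the first picture, by casting the red centroid onto the mid-handle plane.

```bash
cat > ang.py <<'E'
from h import *
import sys
C=np.array([.529,.0855])
for n,rise in zip(sys.argv[1::2],sys.argv[2::2]):
    d=load(n+".npz"); P,ok=cloud(d); g=cv2.cvtColor(d["image"],cv2.COLOR_RGB2HSV)
    red=((g[...,0]<6)|(g[...,0]>174))&(g[...,1]>150)&(g[...,2]>60)&(P[...,2]>.18)&(P[...,2]<.28)&(abs(P[...,0]-.53)<.14)&(abs(P[...,1]-.085)<.14)
    v,u=np.nonzero(red); z=.2225 if n[0]=="s" else .245
    x=onz(d,u.mean(),v.mean(),z+float(rise))
    if n[0]=="s": x[:2]-=0  # centroid sees front face; same for both pictures
    m=np.median(P[red],0)
    a=np.arctan2(*(x[:2]-C)[::-1]); print(n,red.sum(),"px",u.mean().round(2),v.mean().round(2),"z",x.round(4),"r",np.hypot(*(x[:2]-C)).round(4),"ang",np.degrees(a).round(2),"cloud",m.round(3))
E
python3 ang.py scene0 0 scene1 0 scene3 0 scene9 .004 top0 0
```

```text
scene0 91 px 241.03 156.7 z [0.4837 0.0159 0.2225] r 0.083 ang -123.07 cloud [0.492 0.016 0.229]
scene1 91 px 241.03 156.7 z [0.4837 0.0159 0.2225] r 0.083 ang -123.07 cloud [0.492 0.016 0.228]
scene3 93 px 240.02 157.55 z [0.4885 0.0129 0.2225] r 0.0831 ang -119.14 cloud [0.498 0.013 0.227]
scene9 88 px 268.53 149.57 z [0.4459 0.1023 0.2265] r 0.0848 ang 168.54 cloud [0.454 0.102 0.232]
top0 47 px 260.98 240.26 z [0.482  0.0145 0.245 ] r 0.0852 ang -123.49 cloud [0.482 0.015 0.247]
```

The handle is at 168.5° with the fingers 16° behind. About 68° remains, so the fingers should finish near 220.5°.

apply_moves(moves=[0,0.0022,-0.0055,0.0002,0.01,0.006,0.003,0,0.0018,-0.0057,0.0002,0,0,0,0,0.0014,-0.0057,0.0002,0,0,0,0,0.0012,-0.0057,0,0,0,0,0,0.0008,-0.0058,0,0,0,0,0,0.0004,-0.0058,0,0,0,0,0,-0.0001,-0.0059,0,0,0,0,0,-0.0005,-0.0059,0,0,0,0])

```text
clock: 8.7
position: [0.441, 0.0788, 0.2277]
ee_rot: [-0.003, 0.0, 1.0, 0.005]
contact_force: [-0.7, 3.9, 2.9]
width: 0.0002
```

```bash
python3 look.py scene 10; python3 ang.py scene10 .0045; python3 plan.py 3 8 0.227 .084
```

```text
3.2777777777777777
8.75 [0.441  0.0771 0.2275] [-0.004  0.001  1.     0.003] [ 0.01  0.09  1.76  0.01  1.3  -1.56]
scene10 92 px 253.08 150.14 z [0.4518 0.0534 0.227 ] r 0.0836 ang -157.4 cloud [0.46  0.053 0.232]
t 8.75 pos [0.441  0.0771 0.2275] ang -174.5 rad 0.0884 F [-0.4 -0.6 -0.2] q6 -1.56 tiltfix [ 0.006 -0.007 -0.001]
1 [-0.002  -0.0044  0.0002] ang -171.5
2 [-0.0022 -0.0042  0.0002] ang -168.5
3 [-0.0024 -0.004   0.0002] ang -165.5
4 [-0.0012 -0.0042  0.    ] ang -162.5
5 [-0.0014 -0.0042  0.    ] ang -159.5
6 [-0.0016 -0.0041  0.    ] ang -156.5
7 [-0.0019 -0.004   0.    ] ang -153.5
8 [-0.0021 -0.0039  0.    ] ang -150.5
```

apply_moves(moves=[0,-0.002,-0.0044,0.0002,0.006,-0.007,0,0,-0.0022,-0.0042,0.0002,0,0,0,0,-0.0024,-0.004,0.0002,0,0,0,0,-0.0012,-0.0042,0,0,0,0,0,-0.0014,-0.0042,0,0,0,0,0,-0.0016,-0.0041,0,0,0,0,0,-0.0019,-0.004,0,0,0,0,0,-0.0021,-0.0039,0,0,0,0])

```text
clock: 9.42
position: [0.4514, 0.0397, 0.226]
ee_rot: [-0.006, 0.001, 1.0, -0.001]
contact_force: [-2.6, 2.7, 3.1]
width: 0.0002
```

```bash
python3 look.py scene 11; python3 ang.py scene11 .005; python3 plan.py 1 8 0.227 .084
```

```text
3.2777777777777777
9.4667 [0.4523 0.0389 0.2259] [-0.006  0.001  1.    -0.001] [-0.06  0.1   1.74 -0.    1.31 -1.63]
scene11 92 px 244.02 153.43 z [0.4726 0.025  0.2275] r 0.0827 ang -132.98 cloud [0.481 0.025 0.233]
t 9.47 pos [0.4523 0.0389 0.2259] ang -148.7 rad 0.0897 F [-2.1  0.5  1.3] q6 -1.63 tiltfix [-0.003 -0.012 -0.002]
1 [-0.0024 -0.0003 -0.0004] ang -147.7
2 [-0.0024 -0.0002 -0.0004] ang -146.7
3 [-0.0024 -0.0002 -0.0004] ang -145.7
4 [-0.0008 -0.0012  0.    ] ang -144.7
5 [-0.0009 -0.0012  0.    ] ang -143.7
6 [-0.0009 -0.0012  0.    ] ang -142.7
7 [-0.0009 -0.0012  0.    ] ang -141.7
8 [-0.0009 -0.0011  0.    ] ang -140.7
```

View pics/scene11.png

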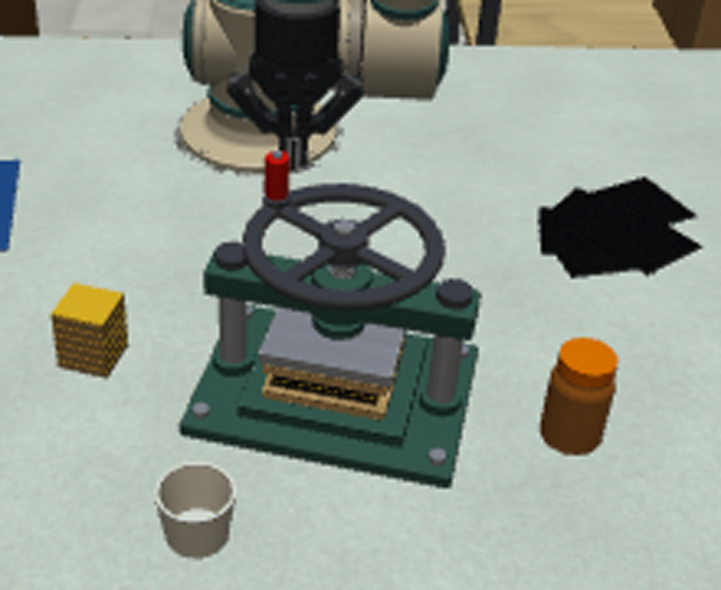

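The handle is at -133.0° and 9.9° remains, about 14.7 mm of arc. I'll creep forward about 10 mm along the tangent, then measure.

apply_moves(moves=[0,-0.0014,-0.0011,0,-0.003,-0.012,-0.002,0,-0.0014,-0.0011,0,0,0,0,0,-0.0014,-0.0011,0,0,0,0,0,-0.0014,-0.0011,0,0,0,0,0,-0.0014,-0.001,0,0,0,0,0,-0.0012,-0.0009,0,0,0,0,0,0,0,0,0,0,0,0,0,0,0,0,0,0])

```text
clock: 10.13
position: [0.4605, 0.0318, 0.2252]
ee_rot: [-0.0, 0.0, 1.0, 0.0]
contact_force: [-3.4, 2.6, 2.6]
width: -0.0002
```

```bash
python3 look.py scene 12; python3 ang.py scene12 .005; python3 plan.py 1 2 0.227 .084
```

```text
3.2777777777777777
10.1833 [0.4605 0.0318 0.2253] [-0.  0.  1.  0.] [-0.08  0.11  1.74  0.    1.3  -1.65]
scene12 95 px 241.84 155.17 z [0.4827 0.0184 0.2275] r 0.0816 ang -124.6 cloud [0.491 0.019 0.233]
t 10.18 pos [0.4605 0.0318 0.2253] ang -141.9 rad 0.087 F [-2.8  2.1  2.3] q6 -1.65 tiltfix [ 0.001 -0.001 -0.   ]
1 [-0.0017 -0.0006 -0.0006] ang -140.9
2 [-0.0017 -0.0005 -0.0006] ang -139.9
```

```bash
python3 look.py top 12; python3 - <<'E'
from h import *
d=load("scene0.npz"); 
for dz in (0,.005): print(proj(d,np.array([.4837,.0159,.2225+dz])))
E
python3 ang.py top12 .005
```

```text
3.2916666666666665
10.2333 [0.4605 0.0318 0.2252] [-0. -0.  1.  0.] [-0.08  0.11  1.74  0.    1.3  -1.65]
(np.float64(241.0205092701946), np.float64(156.70299247309703))
(np.float64(241.03928602048606), np.float64(155.33453278142906))
top12 0 px nan nan z [nan nan nan] r nan ang nan cloud [nan nan nan]ang.py:8: RuntimeWarning: Mean of empty slice.
  x=onz(d,u.mean(),v.mean(),z+float(rise))
  ret = ret.dtype.type(ret / rcount)
  return _methods._mean(a, axis=axis, dtype=dtype,
  ret = um.true_divide(
ang.py:11: RuntimeWarning: Mean of empty slice.
  a=np.arctan2(*(x[:2]-C)[::-1]); print(n,red.sum(),"px",u.mean().round(2),v.mean().round(2),"z",x.round(4),"r",np.hypot(*(x[:2]-C)).round(4),"ang",np.degrees(a).round(2),"cloud",m.round(3))
```

View pics/top12.png

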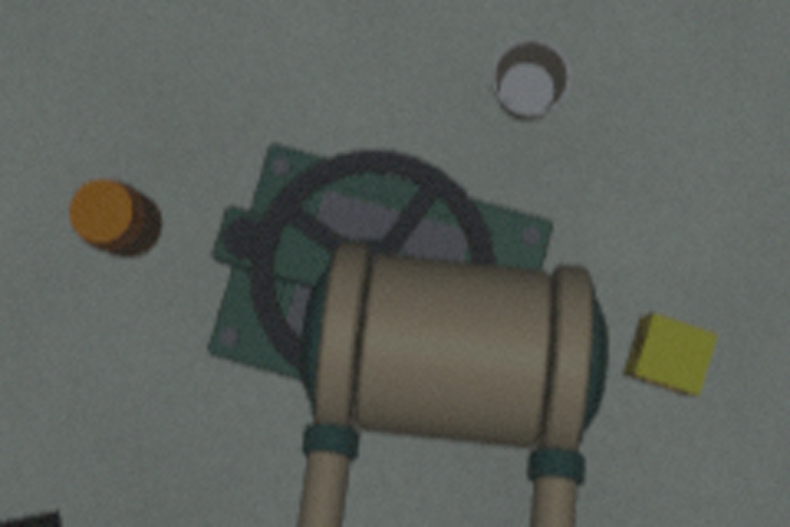

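The top view only shows two spokes, and the arm covers the handle. In the scene view the column and row disagree slightly, so I'll use a soft redness-weighted centroid and fit the spokes visible in both top images.

```bash
cat > soft.py <<'E'
from h import *
import sys
C=np.array([.529,.0855])
for n,rise in zip(sys.argv[1::2],sys.argv[2::2]):
    d=load(n+".npz"); im=d["image"].astype(float); w=np.clip(im[...,0]-np.maximum(im[...,1],im[...,2])-40,0,None)
    B=np.zeros_like(w); B[140:172,225:260]=1; w=np.minimum(w*B,90)
    v,u=np.mgrid[0:384,0:512]; uc,vc=(w*u).sum()/w.sum(),(w*v).sum()/w.sum()
    # axis line at the band: rows weights profile
    x=onz(d,uc,vc,.2225+float(rise)); rows=np.nonzero(w.sum(1)>100)[0]
    print(n,round(uc,2),round(vc,2),"W",w.sum().round(),rows[[0,-1]],x.round(4),"r",np.hypot(*(x[:2]-C)).round(4),"ang",np.degrees(np.arctan2(*(x[:2]-C)[::-1])).round(2))
E
python3 soft.py scene0 0 scene1 0 scene2 0 scene3 0 scene11 .005 scene12 .005
cat > spoke.py <<'E'
from h import *
import sys
# angle of a spoke in the top view: dark pixels at radii 30..70 mm about the hub on the spoke plane
for n,rise in zip(sys.argv[1::2],sys.argv[2::2]):
    d=load(n+".npz"); g=cv2.cvtColor(d["image"],cv2.COLOR_RGB2GRAY).astype(np.float32); z=.186+float(rise)
    C=np.array([.5291,.0854]); out=[]
    for lo,hi in ((38,80),(128,170),(-52,-10),(-142,-104)):
        A=np.radians(np.arange(lo,hi,.5)); acc=np.zeros(len(A))
        for r in np.arange(.036,.070,.002):
            uv=np.array([proj(d,np.array([C[0]+r*np.cos(a),C[1]+r*np.sin(a),z])) for a in A],np.float32)
            acc+=cv2.remap(g,uv[None,:,0],uv[None,:,1],cv2.INTER_LINEAR)[0]
        acc/=17; k=np.argmin(cv2.GaussianBlur(acc[None].astype(np.float32),(9,1),2)[0]); s=slice(max(0,k-16),k+17)
        w=np.clip(np.percentile(acc,60)-acc[s],0,None); out.append((round(np.degrees((w*A[s]).sum()/w.sum()),2),round(float(acc.min()))))
    print(n,out)
E
python3 spoke.py top0 0 top12 .005
```

```text
scene0 240.94 155.5 W 4515.0 [150 163] [0.4769 0.0156 0.2225] r 0.0872 ang -126.67
scene1 240.95 155.51 W 4577.0 [150 163] [0.477  0.0156 0.2225] r 0.0871 ang -126.64
scene2 240.94 155.53 W 4579.0 [150 163] [0.4771 0.0156 0.2225] r 0.0871 ang -126.59
scene3 239.87 156.45 W 4573.0 [151 164] [0.4824 0.0123 0.2225] r 0.0867 ang -122.49
scene11 243.87 152.24 W 4577.0 [146 160] [0.4658 0.0245 0.2275] r 0.0878 ang -136.0
scene12 241.58 153.92 W 4472.0 [148 161] [0.4757 0.0175 0.2275] r 0.0864 ang -128.11
top0 [(np.float64(57.68), 44), (np.float64(149.66), 43), (np.float64(-34.93), 46), (np.float64(-123.18), 43)]
top12 [(np.float64(55.56), 45), (np.float64(167.82), 58), (np.float64(-36.97), 47), (np.float64(-108.15), 90)]
```

Both methods agree: 1.5° left by the handle, 2.0–2.1° left by two spokes (57.7→55.6, -34.9→-37.0). I'll creep forward about 2 mm more.

apply_moves(moves=[0,-0.0008,-0.0006,0,0,0,0,0,-0.0008,-0.0006,0,0,0,0,0,0,0,0,0,0,0,0,0,0,0,0,0,0,0,0,0,0,0,0,0,0,0,0,0,0,0,0,0,0,0,0,0,0,0,0,0,0,0,0,0,0])

```text
clock: 10.9
position: [0.4621, 0.0308, 0.2253]
ee_rot: [-0.0, -0.0, 1.0, 0.0]
contact_force: [-3.2, 2.4, 1.8]
width: 0.0003
```

```bash
python3 look.py scene 13; python3 look.py top 13;python3 look.py top 13b; python3 look.py scene 13b; python3 soft.py scene0 0 scene12 .005 scene13 .005 scene13b .005; python3 spoke.py top0 0 top12 .005 top13 .005 top13b .005; python3 ang.py scene13 .005
```

```text
3.2777777777777777
10.95 [0.462  0.0308 0.2253] [-0. -0.  1.  0.] [-0.08  0.11  1.74  0.    1.3  -1.66]
3.2916666666666665
11.0 [0.4621 0.0308 0.2253] [-0. -0.  1.  0.] [-0.08  0.11  1.74  0.    1.3  -1.66]
3.2916666666666665
11.05 [0.4621 0.0308 0.2253] [-0. -0.  1.  0.] [-0.08  0.11  1.74  0.    1.3  -1.66]
3.2777777777777777
11.1 [0.4621 0.0308 0.2253] [-0. -0.  1.  0.] [-0.08  0.11  1.74  0.    1.3  -1.66]
scene0 240.94 155.5 W 4515.0 [150 163] [0.4769 0.0156 0.2225] r 0.0872 ang -126.67
scene12 241.58 153.92 W 4472.0 [148 161] [0.4757 0.0175 0.2275] r 0.0864 ang -128.11
scene13 241.05 154.06 W 4742.0 [148 162] [0.4765 0.0158 0.2275] r 0.0872 ang -127.01
scene13b 241.05 154.05 W 4745.0 [148 162] [0.4764 0.0158 0.2275] r 0.0873 ang -127.03
top0 [(np.float64(57.68), 44), (np.float64(149.66), 43), (np.float64(-34.93), 46), (np.float64(-123.18), 43)]
top12 [(np.float64(55.56), 45), (np.float64(167.82), 58), (np.float64(-36.97), 47), (np.float64(-108.15), 90)]
top13 [(np.float64(56.79), 45), (np.float64(131.88), 62), (np.float64(-34.66), 46), (np.float64(-108.11), 92)]
top13b [(np.float64(56.98), 45), (np.float64(131.88), 62), (np.float64(-31.71), 46), (np.float64(-107.99), 91)]
scene13 98 px 241.26 155.07 z [0.4822 0.0165 0.2275] r 0.0833 ang -124.17 cloud [0.492 0.016 0.234]
```

0.3–0.9° remains. One last 0.7 mm nudge, then straight back and up.

apply_moves(moves=[0,-0.0006,-0.0004,0,0,0,0,0,0,0,0,0,0,0,0,0,0,0,0,0,0,0,0,0,0,0,0,0,0,0.004,0.005,0,0,0,0,0,0.006,0.007,0,0,0,0,0,0.004,0.006,-0.005,0,0,0,0,0,0,-0.015,0,0,0])

```text
clock: 11.77
position: [0.4484, 0.0479, 0.2431]
ee_rot: [-0.001, 0.0, 1.0, -0.002]
contact_force: [-0.7, -0.1, 0.1]
width: -0.0005
```

apply_moves(moves=[0,0,0,-0.02,0,0,0,0,0,0,-0.025,0,0,0,0,0,0,-0.025,0,0,0,0,0.01,0.03,-0.02,0,0,0,0,0.01,0.035,0,0,0,0,0,0.01,0.035,0,0,0,0,0,0.01,0.035,0,0,0,0,0,0.01,0.035,0,0,0,0])

```text
clock: 12.43
position: [0.4017, 0.2205, 0.3422]
ee_rot: [0.01, 0.006, 1.0, -0.004]
contact_force: [0.3, 0.2, -1.3]
width: 0.0002
```

apply_moves(moves=[0,0.015,0.035,0,0,0,0,0,0.015,0.035,0,0,0,0,0,0.015,0.035,0,0,0,0,0,0.015,0.035,0,0,0,0,0,0.01,0.03,0,0,0,0,0,0,0.02,0,0,0,0,0,0,0,0,0,0,0,0,0,0,0,0,0,0])

```text
clock: 13.1
position: [0.3244, 0.4298, 0.3426]
ee_rot: [0.017, -0.0, 1.0, -0.0]
contact_force: [0.6, -0.5, 0.1]
width: -0.0001
```

```bash
python3 look.py scene 14; python3 look.py top 14; python3 look.py top 14b;  python3 soft.py scene0 0 scene14 .005 ; python3 spoke.py top0 0 top14 .005 top14b .005; python3 ang.py scene0 0 scene14 .005 top0 0 top14 .005
```

```text
3.2777777777777777
13.15 [0.3245 0.4297 0.3426] [0.017 0.    1.    0.   ] [ 0.81  0.17  1.38 -0.02  1.57 -0.76]
3.2916666666666665
13.2 [0.3249 0.4287 0.3426] [ 0.017  0.001  1.    -0.   ] [ 0.81  0.17  1.38 -0.03  1.57 -0.76]
3.2916666666666665
13.25 [0.3252 0.4281 0.3427] [ 0.017  0.001  1.    -0.   ] [ 0.81  0.17  1.38 -0.03  1.57 -0.76]
scene0 240.94 155.5 W 4515.0 [150 163] [0.4769 0.0156 0.2225] r 0.0872 ang -126.67
scene14 240.92 154.28 W 4560.0 [148 162] [0.4778 0.0155 0.2275] r 0.0868 ang -126.19
top0 [(np.float64(57.68), 44), (np.float64(149.66), 43), (np.float64(-34.93), 46), (np.float64(-123.18), 43)]
top14 [(np.float64(59.16), 44), (np.float64(149.6), 43), (np.float64(-35.32), 45), (np.float64(-122.2), 43)]
top14b [(np.float64(60.6), 45), (np.float64(147.08), 44), (np.float64(-32.06), 45), (np.float64(-124.22), 43)]
scene0 91 px 241.03 156.7 z [0.4837 0.0159 0.2225] r 0.083 ang -123.07 cloud [0.492 0.016 0.229]
scene14 93 px 241.0 155.57 z [0.485  0.0158 0.2275] r 0.0824 ang -122.25 cloud [0.493 0.016 0.232]
top0 47 px 260.98 240.26 z [0.482  0.0145 0.245 ] r 0.0852 ang -123.49 cloud [0.482 0.015 0.247]
top14 48 px 261.33 239.88 z [0.4827 0.0138 0.25  ] r 0.0853 ang -122.83 cloud [0.482 0.014 0.252]
```

View pics/top14.png

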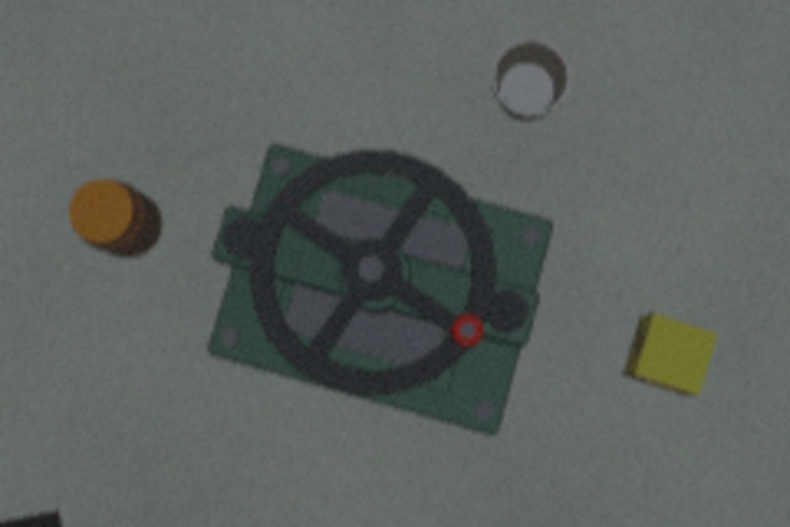

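View pics/scene14.png

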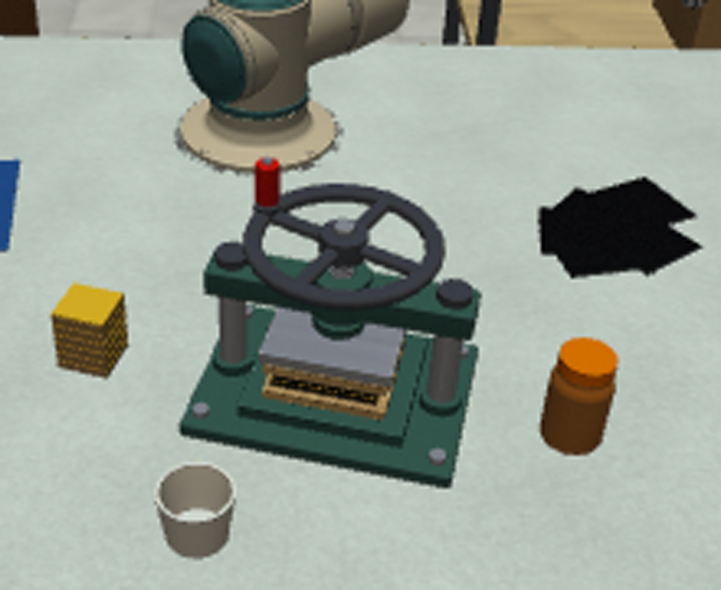

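Both views show the handle back where it started: (468,330) against (469,331) in the top crop. All estimates fall within 1° of a full turn, and the handle is 5 mm higher. I'll check the bystanders, then hand in.

```bash
python3 - <<'E'
from h import *
from rig import manip, workorder
a,b=load("scene0.npz")["image"],load("scene14.npz")["image"]
D=np.abs(a.astype(int)-b).max(2)
for n,(r0,r1,c0,c1) in {"jar":(200,242,322,352),"cup":(240,272,204,236),"stack":(184,218,172,202)}.items():
    x=D[r0:r1,c0:c1]; print(n,"max diff",x.max(),"n>30",(x>30).sum())
s=manip.get_state(); print(np.round(s["contact_force"],1),np.abs(s["qd"]).max(),s["clock"])
print(workorder.sign_off())
E
```

```text
jar max diff 4 n>30 0
cup max diff 3 n>30 0
stack max diff 4 n>30 0
[0.7 0.3 0.2] 0.017522881641107962 13.25
the job is handed in; nothing more can be done
None
```

I turned the hand wheel one full turn counter-clockwise, pushing the red handle with the closed fingers all the way round. I then backed the hand off, lifted it clear and handed the job in at 13.25 s.

**Wheel angle:** with the hand clear, three checks put the handle +0.5° to +0.8° past its starting angle. These were the handle in the scene view, done two ways, and in the top view. The spoke angles from the top view were noisier and did not all agree, ranging from about -2.6° to +2.9° in the two final pictures. I trusted the handle readings.

**Height:** the handle reads about 5 mm higher in the top view, as one full turn should give.

**Bystanders and forces:** the jar, the cup and the leaf stack look unchanged between the first and last scene pictures. Tool forces read at the end of each call stayed below about 7 N, and no contact force remained at hand-in.

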